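# Ease the feed chute down to the cup with the ratchet release

## Task

The feed chute is held too high by the pawl on its ratchet drum. Press the release lever gently, without forcing it against its stop, to lift the pawl clear and let the drum turn back under the chute's own weight; then let go of the lever so that the pawl drops back into the wheel and catches the chute in its last notch, with the lip just over the catch cup and not resting on it. Touch only the lever, not the chute, the wheel or the pawl, and leave the other parts where they are.

Things in the scene. Friction and masses are not known exactly. Their poses are not given: they have to be found in the camera images.
- ledge: grey cast iron ledge that carries the mechanism: slab 260 mm (its x) x 460 mm (its y, from -270 to +190 mm), 30 mm thick, flat on the table. Origin on the table plane under the middle of the drum, z up. Chute and cup lie on its -y side, the lever points to +y. A steel switch box with red rocker, 60 mm high, stands fixed at x -97, y -100 mm: not used
- drum: steel drum with the open sheet-metal chute (50 mm wide) bolted to it (mass of both about 0.7 to 1.05 kg) and 14-tooth ratchet wheel (100 mm across, 14 mm thick, at the ledge's x = 39 mm) on a shaft along the ledge's x, 170 mm above the table, between bearing posts 195 mm high at x -50 and 19 mm. Origin on the shaft. Not to be touched
- chute_lip (a point): lower edge of the chute's free end, 220 mm from the shaft
- cup_rim (a point): centre of the mouth of the steel catch cup (66 mm across, fixed on the ledge, rim 70 mm above the table)
- drum_turn (a joint): turn of drum and chute, rad, grows as the chute rises. 0 = last notch, lip just over the cup (target). Notches at 0, 0.449, 0.898, 1.346 (one tooth 0.449); it starts in or above one of the upper three and may sink onto the pawl in the first 5 s. At -0.12 the chute lands on the cup: too far, hard to raise again. A damper keeps it at about 0.1 to 0.4 rad/s while the pawl is clear
- pawl: dark steel hook pawl, its nose resting on top of the wheel, its short tail under the lever; origin on its pin, which lies along the ledge's x at x 39, y 75 mm, 210 mm above the table, carried by a post 225 mm high (x 15 to 27 mm). Not to be touched
- pawl_lift (a joint): lift of the pawl, rad: 0 = nose home at the foot of a tooth, above about 0.1 clear of the teeth, 0.14 = at its stop, which yields a little (about 4 N per mm at the lever's pad). Let go, it falls back by its own weight within about 0.3 s; falling on a tooth's back it slides on and catches the next tooth
- lever: steel release lever on the pawl's pin (origin there), held up level by a light spring (1.5 to 3 N at the pad). Its set screw lifts the pawl only after a slack that differs each time and is not measured: the pad sinks 4 to 33 mm freely, then about 9 mm to clear the loaded teeth (up to about 9 N), then 3 mm to the pawl's stop. Over 18 N strains it
- lever_pad (a point): centre of the top face of the lever's pad, 30 mm (ledge's x) x 34 mm (ledge's y), 85 mm from the pin towards the ledge's +y, 232 mm above the table at rest; pushed straight down with closed fingers. Nothing stands beneath it down to the ledge's top
- coupling_mid (a point): nickel gear coupling standing on the ledge: toothed foot 42 mm across, 40 mm high; bystander, leave alone. Point at its centre
- washer_mid (a point): tan phenolic thrust washer lying on the ledge, 44 mm across, 6 mm thick; bystander. Point at its centre
- collar_mid (a point): knurled steel collar on the ledge, 37 mm across, 24 mm high; bystander. Point at its centre
- flange_mid (a point): blue anodized motor flange on the table, 80 mm across, 26 mm high; bystander. Point at its centre
- wrench_grip (a point): steel wrench lying on the table; bystander. Point on its handle
- oilcan_mid (a point): steel oil can on the table, 56 mm across, 130 mm high; bystander. Point 60 mm above the table on its axis
- bearing_mid (a point): steel bearing ring on the table, 52 mm across, 15 mm high; bystander. Point at its centre

How it is judged (in metres and radians):
On the way:
1. the pawl is held clear of the wheel with the lever (value of joint pawl_lift above 0.1 rad and contact force between the fingers and lever above 0.5 N), for 0.3 s.
At the end, for the whole second after the job is handed in: The drum has turned back to its last notch (within 0.06 rad of 0, chute lip just over the cup), at rest, and the pawl is down at the foot of the tooth (under 0.04 rad), the lever let go (value of joint drum_turn between -0.06 and 0.06 rad and value of joint pawl_lift below 0.04 rad and not (velocity of joint drum_turn above 0.03 rad/s or velocity of joint drum_turn below -0.03 rad/s)); the robot touches nothing.
It fails at once if the lever is pressed with more than 18 N (contact force between any of the fingers, the arm and lever above 18 N).
It fails at once if the robot pushes the drum, its chute, its wheel or the pawl (contact force between any of the fingers, the arm and drum above 1 N or contact force between any of the fingers, the arm and pawl above 1 N).
It fails at once if a bystander is moved more than 20 mm (distance of any of coupling_mid, washer_mid, collar_mid, flange_mid, wrench_grip, oilcan_mid, bearing_mid from where it was at the start of the episode above 0.02 m).
It also fails if it takes over 45 s, if anything falls off the work surface, if the arm or the gripper's body presses on something with over 40 N, if the wrist force passes 120 N, or if a joint passes its speed limit or range.

## Robot

A 6-joint arm with a two-finger parallel gripper is mounted at the origin on the work surface. World frame = base frame: x ahead of the robot, y to its left, z up, the work surface at z = 0. Lengths are in m, angles in degrees, forces in N, time in s.
With the tool pointing down it reaches from about 0.4 to 0.825 m from the base axis. Payload 7 kg.
Tool frame: the origin (TCP) lies midway between the tips of the shut fingers; the grasp point (between the pads) lies 19 mm behind it; z points along the fingers, y is the line along which they close (so a half turn about z gives the same grasp; the last joint's range is limited). The gripper opens to 88 mm and grips with 3 to 60 N. Pads are 19 mm wide; open, the fingers measure 130 mm over their backs; the gripper's body (78 mm by 193 mm) begins 47 mm behind the grasp point.
Start: joints at [-53.05, 20.546, 0.682, 0, -70.136, -16.507], TCP at [0.236, -0.632, 0.227] pointing down, gripper open.
Joint ranges: [-176.03, 176.03], [-82.01, 121.73], [-58.28, 71.71], [-173.87, 95.51], [-174.79, -0.11], [-173.66, 173.66]. Speed limits (degrees/s): [136.94, 136.94, 172.46, 180, 180, 180].

## Interface

Orientations are given as [roll, pitch, yaw] about the fixed x, y, z axes, in that order (R = Rz(yaw) Ry(pitch) Rx(roll)).
In Python, from plant import r gives the robot as it stands. The module is installed in compiled form; this text tells all that it offers.
- The arm moves only by the tool play_rows, never from a script. Its argument "rows" is a list of rows, each an object with "slide": the shift along the tool's x, y, z as a fraction of full scale, a list of three; "delta_rot": the turn, a rotation vector about the tool's x, y, z as a fraction of full scale, a list of three; "fingers": the opening, from -1 (shut) to 1 (fully open). In form: [{"slide": [x, y, z], "delta_rot": [rx, ry, rz], "fingers": fingers}, ...]. A call has 1 to 8 rows; each row shifts and turns the commanded pose from where the row before left it, along the tool's axes as they then stand; what a row does not reach is not made up. Full scale, the value 1, is 0.15 m for a shift and 0.08 rad for a turn. A row lasts 1/8 s, in which the tool goes at most 62.5 mm and 10.7 degrees, less where a joint would pass 70% of its speed; a pose out of reach is approached as far as the arm can. A call with a number of a shift or a turn outside -1 to 1 is refused whole. A call with a gripper value outside its range is refused whole. The fingers move at their own pace and stop on an object; "squeeze" is the grip in N (left out, the last holds). Time passes only in rows, so rows that do not move let the fingers close. It gives the time, the measured TCP pose, the force, the opening and the grip force at its end, in the units of the state.
- r.get_state(): the state, without advancing time (a new reading comes with each control period).
- r.capture(name): name is "scene" or "top" or "wrist"; returns a dict with "image" (384x512x3 uint8, blue, green, red), "fx", "fy", "cx", "cy" (pixels), "R" (3x3) and "t" (3): a world point X has camera coordinates R X + t; the wrist camera has in their place "T_tool_cam" (4x4, takes a point from camera to tool coordinates, whose origin is the TCP and whose axes are the flange's). Camera axes: x right, y down, z forward; pixel columns grow to the right and rows downward; lengths in m; the calibration is good to about 2 mm. A picture is of the moment at which its call begins: read the wrist's pose just before it. There is no depth.
- r.close_job(): hands the job in; it is judged then, once.
The state is a dict: "time_s": time; "joints": joint angles; "qd": joint speeds; "joint_torque": joint torques, N m; "tcp_pos": TCP position; "eef_rot": TCP orientation; "contact_force": force on the tool from outside, world axes, zero at the start; "moment": the same for the moment, N m; "gripper_width": finger opening in m; "gripper_force": force on a finger pad.
Only numpy, scipy, OpenCV 4.12 (cv2) and the standard library are available. Lean on these libraries where they do the work, as an engineer would, in place of code of your own. Each camera call takes 0.05 s, during which the arm holds its last target. There are 200 camera calls.

## Working session

There is one attempt and no reset: what is moved stays moved. The work goes in short steps, Python scripts to look and compute and a tool call to move; the robot and the scene stay as the last step left them, time stands still between calls to the robot, and variables do not carry over. Pictures are saved under pics/ and viewed, at most 10 in all, crops included, and the job is handed in when it is done.

Besides the shell and the picture viewer there is one more tool, called after "Call:" as a command line: name --argument value ..., lists and objects as JSON in quotes. play_rows: Moves the arm, as the interface text tells. Shift numbers are shares of 0.15 m and turn numbers shares of 0.08 rad, none past 1 either way. Its arguments: {"type":"object","properties":{"rows":{"type":"array"},"squeeze":{"type":"number"}},"required":["rows"]}

```bash
mkdir -p pics
cat > h.py <<'E'
import numpy as np,cv2,json
from plant import r
def snap(n,f):
    c=r.capture(n);cv2.imwrite('pics/'+f,c['image']);return c
E
python3 - <<'E'
from h import *
s=r.get_state();print({k:np.round(v,3).tolist() for k,v in s.items()})
for n in('scene','top'):
    c=snap(n,n+'0.png');c={k:np.asarray(v).tolist() for k,v in c.items() if k!='image'};print(c)
    json.dump(c,open(n+'.json','w'))
E
```

```text
{'time_s': 0.0, 'joints': [-53.049, 20.592, 0.634, -0.019, -70.134, -16.506], 'qd': [-0.008, 0.014, 0.034, 0.009, 0.085, -0.017], 'joint_torque': [0.001, -58.272, 29.306, 6.997, 0.007, -0.0], 'tcp_pos': [0.236, -0.632, 0.226], 'eef_rot': [179.908, -0.009, -159.561], 'contact_force': [0.867, 0.037, -0.427], 'moment': [0.003, 0.004, 0.01], 'gripper_force': 0.0, 'gripper_width': 0.088}
{'fx': 441.72217722373864, 'fy': 441.72217722373864, 'cx': 257.22832775886485, 'cy': 182.06018892786366, 'R': [[0.7862494265786372, 0.6175991104379923, 0.01957493271929044], [0.4476547050711278, -0.5474888197467017, -0.7070086684617419], [-0.42593086790281554, 0.5646479708974114, -0.7069339182193696]], 't': [-0.4351139874694637, -0.15212324935617305, 1.646302421853397]}
{'fx': 367.7351785447664, 'fy': 367.7351785447664, 'cx': 251.138664579669, 'cy': 185.35156233242685, 'R': [[0.024172968163060853, -0.9993897757733279, 0.02521395823597238], [-0.9959779628456653, -0.02625175367395106, -0.08566646341971111], [0.08627609828907512, -0.02304173406625276, -0.9960047757692901]], 't': [-0.03563810675479619, 0.5881359256668234, 1.1347696899853505]}
```

View pics/scene0.png

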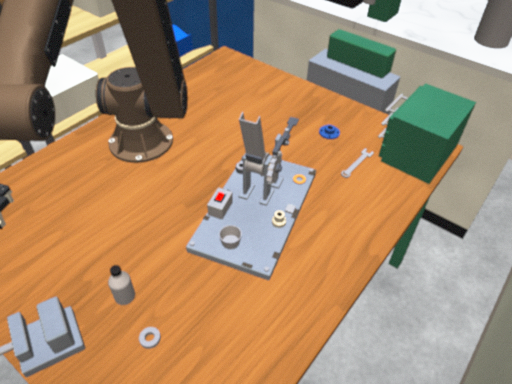

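View pics/top0.png

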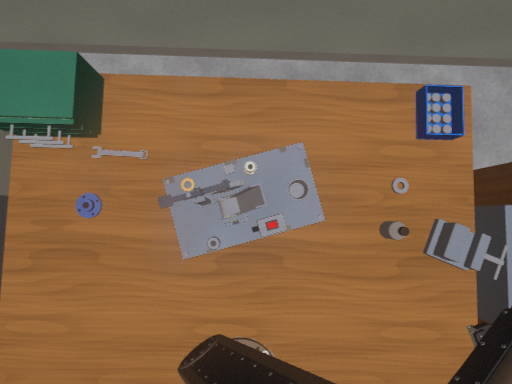

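The scene view shows the ledge at about (255,210), chute raised at (252,140) and pad at about (293,122). In the top view the ledge corners are near (164,178), (303,143), (324,219), (185,258), with the pad near (165,201). I'll zoom in on both.

Run:
```python
import cv2
a=cv2.imread('pics/top0.png')[130:265,150:335];b=cv2.imread('pics/scene0.png')[105:215,220:330]
cv2.imwrite('pics/c1.png',cv2.resize(a,None,fx=4,fy=4,interpolation=2));cv2.imwrite('pics/c2.png',cv2.resize(b,None,fx=5,fy=5,interpolation=2))
```

```text
(no output)
```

View pics/c1.png

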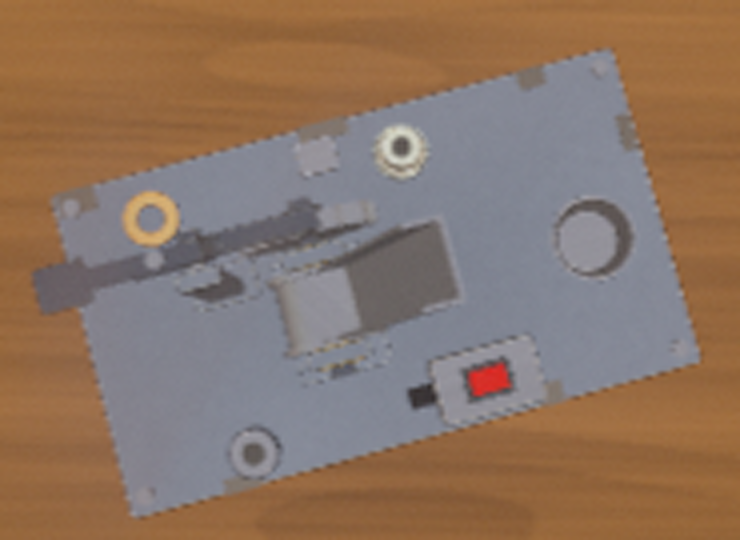

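View pics/c2.png

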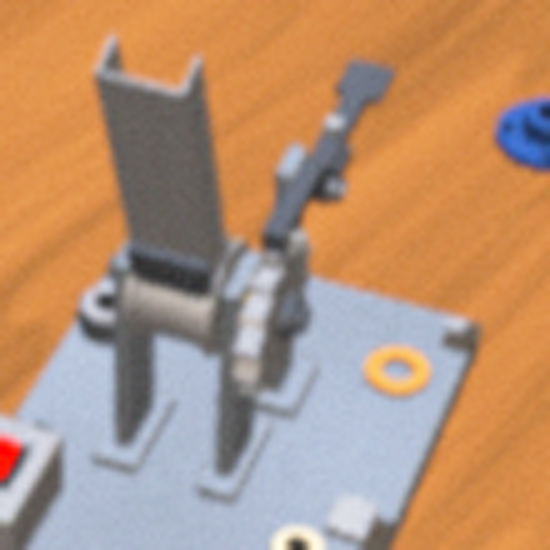

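```bash
cat >> h.py <<'E'
C={n:json.load(open(n+'.json')) for n in('scene','top')} if __import__('os').path.exists('top.json') else {}
def proj(n,X):
    c=C[n];p=np.asarray(X)@np.array(c['R']).T+np.array(c['t']);return np.c_[c['fx']*p[:,0]/p[:,2]+c['cx'],c['fy']*p[:,1]/p[:,2]+c['cy']]
def w(p,L):
    L=np.atleast_2d(np.asarray(L,float));cs,sn=np.cos(p[2]),np.sin(p[2]);return np.c_[p[0]+cs*L[:,0]-sn*L[:,1],p[1]+sn*L[:,0]+cs*L[:,1],L[:,2]]
E
python3 - <<'E'
from h import *
from scipy.optimize import least_squares as ls
px=np.array([(52,200),(612,50),(700,360),(135,516),(62,289)])/4+[149.6,129.6]
L=np.array([(130,190,30),(130,-270,30),(-130,-270,30),(-130,190,30),(39,160,232)])/1e3
f=ls(lambda p:(proj('top',w(p,L))-px).ravel(),[.5,0,.1]);p=f.x
print(p,f.fun.reshape(-1,2).round(1))
json.dump(p.tolist(),open('pose.json','w'))
pad=w(p,L[4:]);print('pad',pad,'scene px',proj('scene',pad),'(seen 292.6,120.5)')
print('ledge in scene',proj('scene',w(p,L[:4])).round())
for d in np.arange(0,1.6,.1):
    a=-.343+d
    e=[(x/1e3,-.22*np.cos(a),.17+.22*np.sin(a)) for x in(-40.5,9.5)]
    print(round(d,2),proj('scene',w(p,e)).round(1).tolist(),proj('top',w(p,e)).round(1).tolist())
E
```

```text
[0.53193298 0.03936269 0.29203534] [[-0.6 -0.8]
 [ 0.1 -0.9]
 [ 1.   0.6]
 [-0.5  1.3]
 [ 0.  -0.2]]
pad [[0.5232174  0.20381645 0.232     ]] scene px [[291.51258261 119.87123492]] (seen 292.6,120.5)
ledge in scene [[315. 169.]
 [268. 275.]
 [184. 246.]
 [245. 150.]]
0.0 [[220.4, 224.9], [236.7, 230.2]] [[302.0, 196.8], [297.3, 180.6]]
0.1 [[219.1, 221.7], [235.6, 227.0]] [[305.2, 195.8], [300.5, 179.3]]
0.2 [[218.1, 217.7], [234.9, 223.1]] [[307.9, 195.0], [303.1, 178.1]]
0.3 [[217.5, 213.0], [234.5, 218.4]] [[310.0, 194.3], [305.1, 177.1]]
0.4 [[217.1, 207.5], [234.3, 212.9]] [[311.5, 193.8], [306.4, 176.3]]
0.5 [[217.1, 201.4], [234.6, 206.8]] [[312.2, 193.5], [307.0, 175.6]]
0.6 [[217.5, 194.6], [235.1, 200.0]] [[312.1, 193.5], [306.8, 175.1]]
0.7 [[218.2, 187.3], [236.0, 192.7]] [[311.2, 193.6], [305.8, 174.9]]
0.8 [[219.3, 179.6], [237.3, 184.9]] [[309.4, 194.0], [303.9, 174.9]]
0.9 [[220.8, 171.5], [238.9, 176.7]] [[306.6, 194.7], [301.0, 175.1]]
1.0 [[222.6, 163.2], [240.7, 168.4]] [[302.9, 195.6], [297.2, 175.6]]
1.1 [[224.7, 154.8], [242.9, 159.9]] [[298.3, 196.8], [292.5, 176.4]]
1.2 [[227.1, 146.4], [245.4, 151.5]] [[292.7, 198.2], [286.8, 177.4]]
1.3 [[229.8, 138.3], [248.0, 143.2]] [[286.2, 200.0], [280.3, 178.8]]
1.4 [[232.6, 130.4], [250.8, 135.2]] [[278.9, 201.9], [272.8, 180.4]]
1.5 [[235.6, 122.9], [253.8, 127.6]] [[270.7, 204.1], [264.7, 182.3]]
```

Pose fits within about 1 px and the scene view agrees. The chute is high (turn about 1.35–1.5). Next I plan the transfer rows: up, across, and turn so the tool y lies along the ledge x.

Run:
```python
from h import *
from scipy.spatial.transform import Rotation as Ro
s=r.get_state();R=Ro.from_euler('xyz',[180,0,s['eef_rot'][2]],degrees=True);P=np.array(s['tcp_pos'])
G=np.array([.523,.204,.477]);dy=(np.array(json.load(open('pose.json')))[2]*57.2958+180-90)-(s['eef_rot'][2]-90+360-90)
tgt=np.degrees(json.load(open('pose.json'))[2])-90;d=tgt-s['eef_rot'][2];print('turn',d)
q=-np.radians(d)/20/.08
P[2]=s['tcp_pos'][2]
for i in range(20):
    dw=np.array([0,0,.25/4]) if i<4 else np.r_[(G-P)[:2]/(20-i),0]
    sl=np.round(R.inv().apply(dw)/.15,2);qq=round(q,2)
    P=P+R.apply(sl*.15);R=R*Ro.from_rotvec([0,0,qq*.08])
    print(i,sl.tolist(),qq)
print(P,R.as_euler('xyz',degrees=True))
```

```text
turn 86.29471506003782
0 [0.0, 0.0, -0.42] -0.94
1 [-0.0, 0.0, -0.42] -0.94
2 [-0.0, 0.0, -0.42] -0.94
3 [-0.0, 0.0, -0.42] -0.94
4 [-0.31, 0.2, 0.0] -0.94
5 [-0.32, 0.18, 0.0] -0.94
6 [-0.33, 0.15, 0.0] -0.94
7 [-0.35, 0.13, 0.0] -0.94
8 [-0.35, 0.1, 0.0] -0.94
9 [-0.36, 0.08, 0.0] -0.94
10 [-0.37, 0.05, 0.0] -0.94
11 [-0.37, 0.02, 0.0] -0.94
12 [-0.37, -0.01, 0.0] -0.94
13 [-0.37, -0.03, 0.0] -0.94
14 [-0.36, -0.06, 0.0] -0.94
15 [-0.36, -0.09, 0.0] -0.94
16 [-0.35, -0.12, 0.0] -0.94
17 [-0.34, -0.14, 0.0] -0.94
18 [-0.33, -0.17, 0.0] -0.94
19 [-0.31, -0.19, 0.0] -0.94
[0.52336245 0.20456483 0.477723  ] [180.           0.         -73.38947016]
```

Call:
play_rows --rows '[{"slide":[0,0,-0.41],"delta_rot":[0,0,-0.94],"fingers":-1},{"slide":[0,0,-0.41],"delta_rot":[0,0,-0.94],"fingers":-1},{"slide":[0,0,-0.41],"delta_rot":[0,0,-0.94],"fingers":-1},{"slide":[0,0,-0.41],"delta_rot":[0,0,-0.94],"fingers":-1},{"slide":[-0.31,0.2,0],"delta_rot":[0,0,-0.94],"fingers":-1},{"slide":[-0.32,0.18,0],"delta_rot":[0,0,-0.94],"fingers":-1},{"slide":[-0.33,0.15,0],"delta_rot":[0,0,-0.94],"fingers":-1},{"slide":[-0.35,0.13,0],"delta_rot":[0,0,-0.94],"fingers":-1}]' --squeeze 10

```text
time_s: 1.1
tcp_pos: [0.3082, -0.4222, 0.4721]
eef_rot: [180.0, 0.0, -125.0]
contact_force: [1.6, 0.5, 0.1]
gripper_width: 0.0132
gripper_force: 0.0
```

Call:
play_rows --rows '[{"slide":[-0.35,0.1,0],"delta_rot":[0,0,-0.94],"fingers":-1},{"slide":[-0.36,0.08,0],"delta_rot":[0,0,-0.94],"fingers":-1},{"slide":[-0.37,0.05,0],"delta_rot":[0,0,-0.94],"fingers":-1},{"slide":[-0.37,0.02,0],"delta_rot":[0,0,-0.94],"fingers":-1},{"slide":[-0.37,-0.01,0],"delta_rot":[0,0,-0.94],"fingers":-1},{"slide":[-0.37,-0.03,0],"delta_rot":[0,0,-0.94],"fingers":-1},{"slide":[-0.36,-0.06,0],"delta_rot":[0,0,-0.94],"fingers":-1},{"slide":[-0.36,-0.09,0],"delta_rot":[0,0,-0.94],"fingers":-1}]'

```text
time_s: 2.1
tcp_pos: [0.4508, -0.0026, 0.4726]
eef_rot: [-180.0, 0.0, -90.5]
contact_force: [1.9, -0.2, 0.1]
gripper_width: 0.0003
gripper_force: 0.0
```

Call:
play_rows --rows '[{"slide":[-0.35,-0.12,0],"delta_rot":[0,0,-0.94],"fingers":-1},{"slide":[-0.34,-0.14,0],"delta_rot":[0,0,-0.94],"fingers":-1},{"slide":[-0.33,-0.17,0],"delta_rot":[0,0,-0.94],"fingers":-1},{"slide":[-0.31,-0.19,0],"delta_rot":[0,0,-0.94],"fingers":-1},{"slide":[0,0,0.3],"delta_rot":[0,0,0],"fingers":-1},{"slide":[0,0,0.3],"delta_rot":[0,0,0],"fingers":-1},{"slide":[0,0,0.3],"delta_rot":[0,0,0],"fingers":-1},{"slide":[0,0,0],"delta_rot":[0,0,0],"fingers":-1}]'

```text
time_s: 3.1
tcp_pos: [0.5217, 0.2033, 0.3342]
eef_rot: [179.6, -0.1, -73.4]
contact_force: [0.6, 0.6, 0.8]
gripper_width: 0.0001
gripper_force: 0.0
```

Run:
```python
from h import *
s=r.get_state();print({k:np.round(s[k],3).tolist() for k in('time_s','tcp_pos','eef_rot','contact_force','joints')})
a=r.capture('scene')['image'];wc=r.capture('wrist');b=wc['image']
from scipy.spatial.transform import Rotation as Ro
T=np.array(wc['T_tool_cam']);X=w(json.load(open('pose.json')),[.039,.16,.232])
Xt=Ro.from_euler('xyz',s['eef_rot'],degrees=True).inv().apply(X-np.array(s['tcp_pos']));Xc=(Xt-T[:3,3])@T[:3,:3]
print('pad in wrist px',wc['fx']*Xc[0,0]/Xc[0,2]+wc['cx'],wc['fy']*Xc[0,1]/Xc[0,2]+wc['cy'])
cv2.imwrite('pics/m1.png',np.hstack([cv2.resize(a[95:245,190:340],(384,384),interpolation=2),cv2.resize(b,(416,312))[:312].repeat(1,0) if 0 else cv2.copyMakeBorder(cv2.resize(b,(416,312)),0,72,0,0,0)]))
```

```text
{'time_s': 3.1, 'tcp_pos': [0.522, 0.203, 0.334], 'eef_rot': [179.607, -0.116, -73.386], 'contact_force': [0.629, 0.622, 0.762], 'joints': [41.281, 6.962, -3.418, -0.059, -80.025, -24.656]}
pad in wrist px 250.6660267020658 194.87475045418907
```

View pics/m1.png

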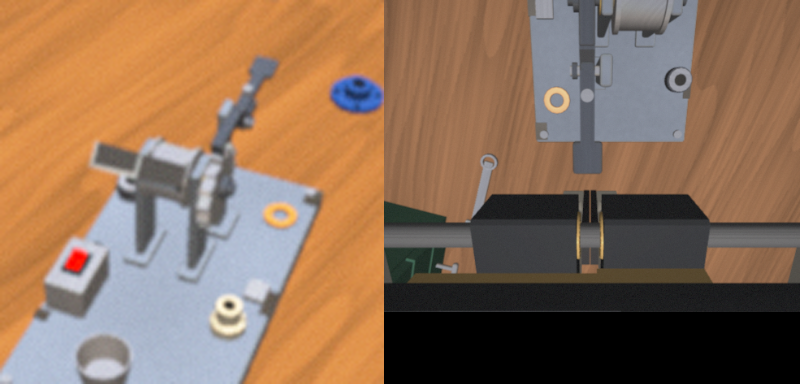

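The wrist image puts the pad centre at about (588,158) in the composite, exactly as predicted. The chute has sunk since the start, with its end now near scene pixel (227,152). I'll descend to just above the pad while it settles.

Call:
play_rows --rows '[{"slide":[0,0,0.2],"delta_rot":[0,0,0],"fingers":-1},{"slide":[0,0,0.2],"delta_rot":[0,0,0],"fingers":-1},{"slide":[0,0,0.18],"delta_rot":[0,0,0],"fingers":-1},{"slide":[0,0,0],"delta_rot":[0,0,0],"fingers":-1},{"slide":[0,0,0],"delta_rot":[0,0,0],"fingers":-1},{"slide":[0,0,0],"delta_rot":[0,0,0],"fingers":-1},{"slide":[0,0,0],"delta_rot":[0,0,0],"fingers":-1},{"slide":[0,0,0],"delta_rot":[0,0,0],"fingers":-1}]'

```text
time_s: 4.2
tcp_pos: [0.5235, 0.2043, 0.251]
eef_rot: [-180.0, 0.0, -73.4]
contact_force: [-0.2, -0.0, 0.7]
gripper_width: 0.0005
gripper_force: 0.0
```

Call:
play_rows --rows '[{"slide":[0,0,0],"delta_rot":[0,0,0],"fingers":-1},{"slide":[0,0,0],"delta_rot":[0,0,0],"fingers":-1},{"slide":[0,0,0],"delta_rot":[0,0,0],"fingers":-1},{"slide":[0,0,0],"delta_rot":[0,0,0],"fingers":-1},{"slide":[0,0,0],"delta_rot":[0,0,0],"fingers":-1},{"slide":[0,0,0],"delta_rot":[0,0,0],"fingers":-1},{"slide":[0,0,0],"delta_rot":[0,0,0],"fingers":-1},{"slide":[0,0,0],"delta_rot":[0,0,0],"fingers":-1}]'

```text
time_s: 5.2
tcp_pos: [0.5234, 0.2042, 0.2506]
eef_rot: [-180.0, 0.0, -73.4]
contact_force: [-0.7, -0.0, 0.0]
gripper_width: 0.0007
gripper_force: 0.0
```

```bash
cat >> h.py <<'E'
def edge(d):
    a=-.343+d;return w(json.load(open('pose.json')),[(x/1e3,-.22*np.cos(a),.17+.22*np.sin(a)) for x in(-40.5,9.5)])
def view(f,ds):
    out=[]
    for n,(u,v,q) in (('scene',(200,100,100)),('top',(230,150,100))):
        im=cv2.resize(r.capture(n)['image'][v:v+q,u:u+q],(400,400),interpolation=2)
        for d in ds:
            e=((proj(n,edge(d))-[u,v]+.5)*4).round().astype(int)
            for k in e: cv2.circle(im,tuple(map(int,k)),2,(0,0,255) if d<1 else (0,255,0),-1)
        out.append(im)
    cv2.imwrite('pics/'+f,np.hstack(out))
E
python3 - <<'E'
from h import *
s=r.get_state();print({k:np.round(s[k],3).tolist() for k in('time_s','tcp_pos','contact_force')})
view('m2.png',[.449,.898,1.346])
E
```

```text
{'time_s': 5.2, 'tcp_pos': [0.523, 0.204, 0.251], 'contact_force': [-0.689, -0.048, 0.022]}
```

View pics/m2.png

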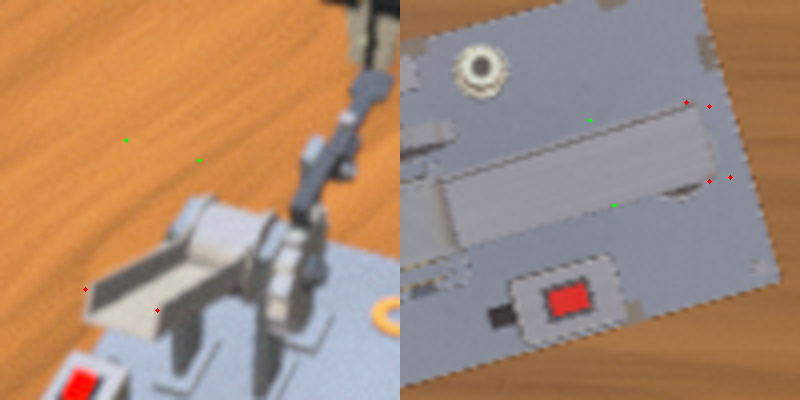

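The chute now reads turn about 0.8 by my rough lip model, with lip ends near scene pixels (221,180) and (240,184). I'll check whether it still moves while I make the approach.

Call:
play_rows --rows '[{"slide":[0,0,0.05],"delta_rot":[0,0,0],"fingers":-1},{"slide":[0,0,0.03],"delta_rot":[0,0,0],"fingers":-1},{"slide":[0,0,0.0],"delta_rot":[0,0,0],"fingers":-1},{"slide":[0,0,0],"delta_rot":[0,0,0],"fingers":-1}]'

```text
time_s: 5.8
tcp_pos: [0.5235, 0.2042, 0.2386]
eef_rot: [-180.0, -0.0, -73.4]
contact_force: [-0.8, -0.7, 0.0]
gripper_width: 0.0004
gripper_force: 0.0
```

Run:
```python
from h import *
s=r.get_state();print({k:np.round(s[k],3).tolist() for k in('time_s','tcp_pos','contact_force')})
o=cv2.imread('pics/m2.png')[:,:400]
c=r.capture('scene')['image'];cv2.imwrite('pics/ref.png',c)
im=cv2.resize(c[100:200,200:300],(400,400),interpolation=2)
m=np.abs(o.astype(int)-im).max(2)[180:380,60:230]>25
print('changed px near chute',m.sum())
for k in np.argwhere(m)[::60]:print(k+[180,60],end=' ')
```

```text
{'time_s': 5.8, 'tcp_pos': [0.523, 0.204, 0.239], 'contact_force': [-0.783, -0.684, 0.03]}
changed px near chute 26
[287  85]
```

At rest, so this is the 0.898 notch; my model reads about 0.1 low. Now a gentle press while watching the force, plus a small tracker for the chute.

Call:
play_rows --rows '[{"slide":[0,0,0.02],"delta_rot":[0,0,0],"fingers":-1},{"slide":[0,0,0.02],"delta_rot":[0,0,0],"fingers":-1},{"slide":[0,0,0.02],"delta_rot":[0,0,0],"fingers":-1},{"slide":[0,0,0.02],"delta_rot":[0,0,0],"fingers":-1},{"slide":[0,0,0],"delta_rot":[0,0,0],"fingers":-1}]'

```text
time_s: 6.48
tcp_pos: [0.5234, 0.2042, 0.2264]
eef_rot: [180.0, -0.0, -73.4]
contact_force: [-0.5, 0.1, 1.1]
gripper_width: 0.0005
gripper_force: 0.6
```

```bash
cat > t.py <<'E'
from h import *
s=r.get_state();c=r.capture('scene')['image'];o=cv2.imread('pics/ref.png')
m=(np.abs(c.astype(int)-o).max(2)>25)[100:245,205:245].astype(np.uint8)
m=cv2.morphologyEx(m,cv2.MORPH_OPEN,np.ones((2,2)));a=np.argwhere(m)
row=a[:,0].max()+100 if len(a) else 184
ds=np.arange(-.3,1.2,.005);v=np.array([proj('scene',edge(d))[1,1] for d in ds])
print('t',round(s['time_s'],2),'z',np.round(s['tcp_pos'],4)[2],'F',np.round(s['contact_force'],1),'n',len(a),'row',row,'turn',round(np.interp(-row,-v,ds)+.09,3))
E
python3 t.py
```

```text
t 6.47 z 0.2264 F [-0.5  0.1  1.1] n 0 row 184 turn 0.901
```

Call:
play_rows --rows '[{"slide":[0,0,0.015],"delta_rot":[0,0,0],"fingers":-1},{"slide":[0,0,0.015],"delta_rot":[0,0,0],"fingers":-1},{"slide":[0.005,0,0.015],"delta_rot":[0,0,0],"fingers":-1},{"slide":[0,0,0],"delta_rot":[0,0,0],"fingers":-1}]'

```text
time_s: 7.02
tcp_pos: [0.5237, 0.2035, 0.2197]
eef_rot: [180.0, 0.0, -73.4]
contact_force: [-0.4, 1.9, 1.8]
gripper_width: 0.0005
gripper_force: 0.8
```

```bash
python3 t.py
```

```text
t 7.03 z 0.2197 F [-0.4  1.9  1.8] n 0 row 184 turn 0.901
```

Call:
play_rows --rows '[{"slide":[0.005,0,0.015],"delta_rot":[0,0,0],"fingers":-1},{"slide":[0.005,0,0.015],"delta_rot":[0,0,0],"fingers":-1},{"slide":[0.005,0,0.01],"delta_rot":[0,0,0],"fingers":-1},{"slide":[0,0,0],"delta_rot":[0,0,0],"fingers":-1}]'

```text
time_s: 7.58
tcp_pos: [0.5242, 0.2032, 0.2148]
eef_rot: [-179.9, 0.2, -73.4]
contact_force: [-6.8, 8.2, 9.4]
gripper_width: 0.0006
gripper_force: 5.7
```

```bash
python3 t.py
```

```text
t 7.58 z 0.2148 F [-6.8  8.2  9.4] n 0 row 184 turn 0.901
```

There is a large sideways force of about 10 N outboard, from friction after my inboard shift. I'll take that shift back and hold the depth.

Call:
play_rows --rows '[{"slide":[-0.008,0,-0.005],"delta_rot":[0,0,0],"fingers":-1},{"slide":[0,0,0],"delta_rot":[0,0,0],"fingers":-1}]'

```text
time_s: 7.88
tcp_pos: [0.524, 0.2034, 0.2155]
eef_rot: [-179.9, 0.1, -73.3]
contact_force: [-4.1, 3.9, 6.7]
gripper_width: 0.0003
gripper_force: 4.3
```

```bash
python3 t.py; python3 -c "
from h import *
print(r.get_state()['tcp_pos'],r.get_state()['moment'])"
```

```text
t 7.88 z 0.2155 F [-4.1  3.9  6.7] n 0 row 184 turn 0.901
[0.52403653 0.20338079 0.21546313] [1.83727134 1.63027143 0.00797273]
```

Call:
play_rows --rows '[{"slide":[-0.008,0.006,0],"delta_rot":[0,0,0],"fingers":-1},{"slide":[0,0,0.005],"delta_rot":[0,0,0],"fingers":-1}]'

```text
time_s: 8.18
tcp_pos: [0.5238, 0.2036, 0.2152]
eef_rot: [-179.8, -0.0, -73.3]
contact_force: [0.3, 1.6, 8.1]
gripper_width: 0.0003
gripper_force: 4.1
```

```bash
python3 t.py
```

```text
t 8.18 z 0.2152 F [0.3 1.6 8.1] n 0 row 184 turn 0.901
```

Call:
play_rows --rows '[{"slide":[0,0,0.007],"delta_rot":[0,0,0],"fingers":-1},{"slide":[0,0,0.005],"delta_rot":[0,0,0],"fingers":-1}]'

```text
time_s: 8.48
tcp_pos: [0.5238, 0.2037, 0.2136]
eef_rot: [-179.8, 0.0, -73.4]
contact_force: [-1.3, 2.1, 8.6]
gripper_width: 0.0007
gripper_force: 4.8
```

```bash
python3 t.py
```

```text
t 8.47 z 0.2136 F [-1.3  2.1  8.6] n 0 row 184 turn 0.901
```

Call:
play_rows --rows '[{"slide":[0,0,0.007],"delta_rot":[0,0,0],"fingers":-1},{"slide":[0,0,0.007],"delta_rot":[0,0,0],"fingers":-1}]'

```text
time_s: 8.78
tcp_pos: [0.5238, 0.2037, 0.2114]
eef_rot: [-179.8, 0.0, -73.4]
contact_force: [-1.1, 2.6, 9.1]
gripper_width: 0.0005
gripper_force: 4.6
```

```bash
python3 t.py
```

```text
t 8.78 z 0.2114 F [-1.1  2.6  9.1] n 0 row 184 turn 0.901
```

Call:
play_rows --rows '[{"slide":[0.002,0,0.007],"delta_rot":[0,0,0],"fingers":-1},{"slide":[0,0,0.004],"delta_rot":[0,0,0],"fingers":-1}]'

```text
time_s: 9.07
tcp_pos: [0.5238, 0.2037, 0.2096]
eef_rot: [-179.8, 0.0, -73.4]
contact_force: [-1.9, 3.9, 8.1]
gripper_width: 0.0007
gripper_force: 4.2
```

```bash
python3 t.py
```

```text
t 9.07 z 0.2096 F [-1.9  3.9  8.1] n 0 row 184 turn 0.901
```

Call:
play_rows --rows '[{"slide":[-0.002,0,0.006],"delta_rot":[0,0,0],"fingers":-1},{"slide":[0,0,0.002],"delta_rot":[0,0,0],"fingers":-1}]'

```text
time_s: 9.38
tcp_pos: [0.5235, 0.2036, 0.2075]
eef_rot: [-179.9, 0.0, -73.4]
contact_force: [1.4, 1.4, 4.8]
gripper_width: 0.0004
gripper_force: 2.3
```

```bash
python3 t.py
```

```text
t 9.38 z 0.2075 F [1.4 1.4 4.8] n 346 row 191 turn 0.812
```

The pawl is clear and the drum is turning (force fell to 4.8 N). I'll go 1 mm deeper for margin.

Call:
play_rows --rows '[{"slide":[0,0,0.006],"delta_rot":[0,0,0],"fingers":-1},{"slide":[0,0,0],"delta_rot":[0,0,0],"fingers":-1}]'

```text
time_s: 9.68
tcp_pos: [0.5235, 0.2036, 0.2067]
eef_rot: [-179.9, -0.0, -73.4]
contact_force: [2.2, 1.8, 6.5]
gripper_width: 0.0002
gripper_force: 3.0
```

```bash
python3 t.py
```

```text
t 9.68 z 0.2067 F [2.2 1.8 6.5] n 560 row 197 turn 0.732
```

Call:
play_rows --rows '[{"slide":[0,0,0],"delta_rot":[0,0,0],"fingers":-1},{"slide":[0,0,0],"delta_rot":[0,0,0],"fingers":-1},{"slide":[0,0,0],"delta_rot":[0,0,0],"fingers":-1},{"slide":[0,0,0],"delta_rot":[0,0,0],"fingers":-1},{"slide":[0,0,0],"delta_rot":[0,0,0],"fingers":-1},{"slide":[0,0,0],"delta_rot":[0,0,0],"fingers":-1}]'

```text
time_s: 10.48
tcp_pos: [0.5235, 0.2036, 0.2068]
eef_rot: [-179.9, 0.0, -73.4]
contact_force: [3.4, 1.9, 6.7]
gripper_width: 0.0003
gripper_force: 3.0
```

```bash
python3 t.py
```

```text
t 10.47 z 0.2068 F [3.4 1.9 6.7] n 849 row 213 turn 0.489
```

Call:
play_rows --rows '[{"slide":[0,0,0],"delta_rot":[0,0,0],"fingers":-1},{"slide":[0,0,0],"delta_rot":[0,0,0],"fingers":-1},{"slide":[0,0,0],"delta_rot":[0,0,0],"fingers":-1},{"slide":[0,0,0],"delta_rot":[0,0,0],"fingers":-1}]'

```text
time_s: 11.02
tcp_pos: [0.5234, 0.2036, 0.2068]
eef_rot: [-179.9, 0.0, -73.4]
contact_force: [3.0, 1.8, 5.1]
gripper_width: 0.0005
gripper_force: 3.0
```

```bash
python3 t.py
```

```text
t 11.03 z 0.2068 F [3.  1.8 5.1] n 907 row 222 turn 0.315
```

Turn is about 0.31, mid tooth, so I release now.

Call:
play_rows --rows '[{"slide":[0,0,-0.35],"delta_rot":[0,0,0],"fingers":-1},{"slide":[0,0,-0.3],"delta_rot":[0,0,0],"fingers":-1},{"slide":[0,0,-0.1],"delta_rot":[0,0,0],"fingers":-1},{"slide":[0,0,0],"delta_rot":[0,0,0],"fingers":-1},{"slide":[0,0,0],"delta_rot":[0,0,0],"fingers":-1},{"slide":[0,0,0],"delta_rot":[0,0,0],"fingers":-1},{"slide":[0,0,0],"delta_rot":[0,0,0],"fingers":-1},{"slide":[0,0,0],"delta_rot":[0,0,0],"fingers":-1}]'

```text
time_s: 12.08
tcp_pos: [0.5226, 0.2033, 0.3183]
eef_rot: [180.0, -0.0, -73.4]
contact_force: [0.3, 0.0, -0.0]
gripper_width: 0.0008
gripper_force: 0.0
```

```bash
python3 t.py
```

```text
t 12.07 z 0.3183 F [ 0.3  0.  -0. ] n 955 row 232 turn 0.016
```

Call:
play_rows --rows '[{"slide":[0,0,0],"delta_rot":[0,0,0],"fingers":-1},{"slide":[0,0,0],"delta_rot":[0,0,0],"fingers":-1},{"slide":[0,0,0],"delta_rot":[0,0,0],"fingers":-1},{"slide":[0,0,0],"delta_rot":[0,0,0],"fingers":-1},{"slide":[0,0,0],"delta_rot":[0,0,0],"fingers":-1},{"slide":[0,0,0],"delta_rot":[0,0,0],"fingers":-1},{"slide":[0,0,0],"delta_rot":[0,0,0],"fingers":-1},{"slide":[0,0,0],"delta_rot":[0,0,0],"fingers":-1}]'

```text
time_s: 13.12
tcp_pos: [0.5227, 0.2034, 0.3187]
eef_rot: [-180.0, 0.0, -73.4]
contact_force: [-0.5, 0.2, -0.1]
gripper_width: 0.0005
gripper_force: 0.0
```

```bash
python3 t.py; python3 -c "
from h import *
view('m3.png',[-.21,-.09])"
```

```text
t 13.12 z 0.3187 F [-0.5  0.2 -0.1] n 949 row 232 turn 0.016
```

View pics/m3.png

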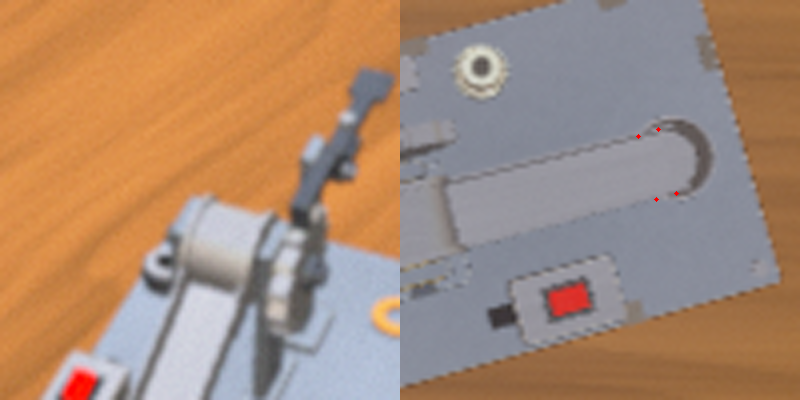

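The pawl and lever are back as before, and the chute is still at turn about 0. One quick look at lip against cup before handing in.

Run:
```python
from h import *
c=r.capture('scene')['image'][180:260,190:290]
im=cv2.resize(c,None,fx=6,fy=6,interpolation=2)
for d,k in((-.09,(0,255,0)),(-.21,(0,0,255))):
    for p in (proj('scene',edge(d))-[190,180]+.5)*6: cv2.circle(im,tuple(int(q) for q in p),3,k,-1)
cv2.imwrite('pics/m4.png',im)
```

```text
(no output)
```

View pics/m4.png

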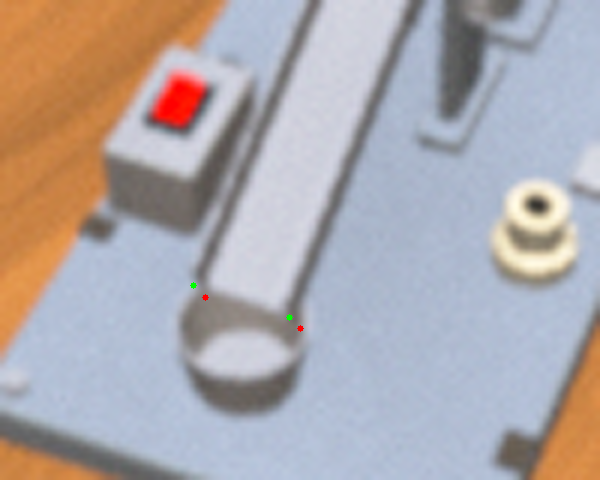

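The lip ends at about (203,288) and (290,316), on the green marks for turn 0 and clear of the red marks for landed. I'm handing in.

```bash
python3 -c "
from plant import r
print(r.close_job())"
```

```text
the job is handed in; nothing more can be done
None
```

I pressed the lever until the pawl cleared, then let go with the chute between notches. The chute came to rest at about 0.02 rad from the last notch by camera, the pawl looked back down in the wheel, and nothing was touching the robot; I handed it in at about 13 s, and no verdict came back.

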